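# Take a buffer bottle out of the leaning partitioned carton and shut the carton

### The arm

A 6-joint arm with a two-finger parallel gripper is mounted at the origin on a cart in front of the work surface, level with it; the furniture and walls round the work are solid. World frame = base frame: x ahead of the robot, y to its left, z up, the work surface at z = 0. Lengths are in m, angles in rad, forces in N, time in s.
With the tool pointing down it reaches from about 0.375 to 0.9 m from the base axis. Payload 3.1 kg.
Tool frame: the origin (TCP) lies at the centre of the arm's flange, where the gripper is bolted on; the fingertips stand 182 mm ahead of it and the grasp point (between the pads) lies 164 mm ahead of it; z points along the fingers, y is the line along which they close (so a half turn about z gives the same grasp; the last joint's range is limited). The gripper opens to 87 mm and grips with 3 to 60 N. Pads are 19 mm wide; open, the fingers measure 117 mm over their backs; the gripper's body (75 mm by 190 mm) begins 51 mm behind the grasp point.
Start: joints at [-1.468, 0.527, 1.433, -0, 1.181, -0.178], TCP at [0.173, -0.6, 0.405] pointing down, gripper open.
Joint ranges: [-3.08, 3.08], [-0.75, 2.2], [0.22, 2.44], [-1.43, 4.57], [0, 2.65], [-2.85, 2.85]. Speed limits (rad/s): [2.79, 2.79, 3.14, 3.14, 3.14, 3.14].

### API

Orientations are given as a unit quaternion [x, y, z, w].
In Python, from rig import * gives the robot as it stands.
- The arm moves only by the tool move_arm, never from a script. Its argument "commands" is a list that holds one entry, the list of rows, each a list of 6 numbers: the shift along the tool's x, y, z in units of 40 mm (1.0 is 40 mm), then the turn, a rotation vector about the tool's x, y, z in rad. A call has 1 to 12 rows; each row is the pose to reach, as a shift and turn from the pose commanded when the call began, along the tool's axes at that moment; what a row does not reach only later rows make up. A row lasts 1/8 s, in which the tool goes at most 62.5 mm and 10.7 degrees, less where a joint would pass 70% of its speed; a pose out of reach is approached as far as the arm can. A call with a gripper value outside its range is refused whole. "claw" is the closure, from -1 (fully open) to 1 (shut), so that 0 is half open, set as the call begins (left out, the last holds). The fingers move at their own pace and stop on an object; "squeeze" is the grip in N (left out, the last holds). Time passes only in rows, so rows that repeat a pose let the fingers close. It gives the time, the measured TCP pose, the force, the opening and the grip force at its end, in the units of the state.
- get_obs(): the state, without advancing time (a new reading comes with each control period).
- camera(name): name is "scene" or "side" or "wrist"; returns a dict with "pixels" (480x640x3 uint8, blue, green, red), "range_z" (480x640 float32, m along the optical axis (not along the pixel's ray), 0 where there is no reading), "camera_matrix" (3x3 intrinsics, pixels), "extrinsics" (4x4, takes a point from world to camera coordinates). Camera axes: x right, y up, looking along -z (the intrinsics and any distortion apply to the point x, -y, -z); pixel columns grow to the right and rows downward; lengths in m; the calibration is good to about 2 mm. A picture is of the moment at which its call begins.
- hand_in(): hands the job in; it is judged then, once.
The state is a dict: "time": time; "q": joint angles; "joint_velocities": joint speeds; "joint_torque": joint torques, N m; "position": TCP position; "tool_rot": TCP orientation; "ft_force": force on the tool from outside, world axes, zero at the start; "moment": the same for the moment, N m; "grip_width": finger opening in m; "grip_force": force on a finger pad.
Only numpy, scipy, OpenCV 4.12 (cv2) and the standard library are available. Lean on these libraries where they do the work, as an engineer would, in place of code of your own. Each camera call takes 0.05 s, during which the arm holds its last target. There are 200 camera calls.

### The job

To get the meter ready for calibration, lift the bottle with the yellow cap out of its cell in the partitioned carton, which leans back on its stand, and set it down upright, without dropping it, inside the small white spill tray. Then fold the carton's lid fully shut. Leave the other two bottles in their cells, and do not shift or knock over the glass beaker beside the tray.

Things in the scene. Friction and masses are not known exactly. Their poses are not given: they have to be found in the camera images.
- carton: Cardboard carton, open on top, fixed on a stand that tips its mouth 30 degrees toward the robot: cells and bottles point along (-0.5, 0, 0.866) of this frame, the floor rises along (0.866, 0, 0.5). Origin on the worktop under it; x level, front to rear; y along its width; z up. Outside 264 wide, 94 deep along the slope, 114 tall along the cells; walls 4. Front bottom edge at x -40, z 12.
- carton_cells (a point): Middle of the carton floor inside (axes: x up the slope, z along the cells). Three cells side by side, bottle axes about 78 apart in y. Measured along z from here: dividers (4 thick) end at 76, bottle shoulders (where caps begin) are at 82, cap tops at 100, the four outer walls end at 110. Side walls' inner faces at y +-128. Behind the cells an empty 24 mm pocket.
- lid_hinge (a point): Middle of the lid's hinge line, on the rear upper edge of the carton, at x -15.6, z 157.7 mm in the carton's frame; the hinge runs along the carton's y.
- carton_lid (a joint): Flat carton lid. 0 = shut; grows as it opens, to 1.8 rad; starts at 1.57 to 1.75 (1.57: parallel to the cells, so it overhangs the caps and is in the way of a vertical tool). Stiff fold: stays where left, moves with about 2 N at the edge. 94 long from hinge, 264 wide, 4 thick, the thickness on its outer side (top when shut, rear when open). Shut it by pushing the outer side toward the robot and down.
- lid_edge (a point): Middle of the free edge of the lid, 94 from the hinge line. Beware: a computer monitor, about 0.5 m tall on a 0.1 m high base, stands on the worktop behind the gap between carton and tray (world x over 0.57, y from -0.17 to 0.17); carry things past in front of it.
- yellow_mid (a point): Centre (half-way up, on the axis) of the bottle with the yellow cap and yellow label, in one of the three cells (which one varies). Its z axis points along the bottle to the cap. Round body 48 diameter, 82 tall; above it the cap, 35 diameter, 18 tall, which cannot turn, so the bottle can be lifted by it; 100 tall in all, about 0.11 kg. It leans on the front wall of its cell.
- red_mid (a point): Centre of the same kind of bottle with red cap and label; stays in its cell.
- blue_mid (a point): Centre of the same kind of bottle with blue cap and label; stays in its cell.
- tray: Low square white plastic spill tray, fixed, 100 x 100 outside, 92 x 92 inside, rim 12 high, floor 4 above the worktop. Origin at the centre of its underside, z up, sides along x and y.
- beaker_mid (a point): Centre (half-way up) of a small glass beaker, 54 diameter, 66 high, standing upright about 100 to 145 to the left (+y) of the tray's centre.
There are look-alikes about, which are no part of the job. Leave any orange look-alike of the part that bears yellow_mid alone.

How it is judged:
By the outcome, as a careful person would: the job done as asked, in the order asked, and still so for the second after the job is handed in, with the robot touching nothing.
It also fails if it takes over 54 s, if anything falls off the work surface, if the arm or the gripper's body presses on something with over 40 N, if the wrist force passes 120 N, or if a joint passes its speed limit or range.

## Working session

There is one attempt and no reset: what is moved stays moved. The work goes in short steps, Python scripts to look and compute and a tool call to move; the robot and the scene stay as the last step left them, time stands still between calls to the robot, and variables do not carry over. Pictures are saved under pics/ and viewed, at most 10 in all, crops included, and the job is handed in when it is done.

Besides the shell and the picture viewer there is one more tool, called by a JSON object that holds its "method" and its "body". move_arm: Moves the arm, as the interface text tells. Its arguments: {"type":"object","properties":{"commands":{"type":"array","items":{"type":"array","items":{"type":"array","items":{"type":"number"}}}},"claw":{"type":"number"},"squeeze":{"type":"number"}},"required":["commands"]}

```bash
ls; mkdir -p pics; python3 - <<'E'
from rig import *
import cv2,numpy as np
for n in ["scene","side"]:
    c=camera(n); cv2.imwrite(f"pics/{n}0.png",c["pixels"]); np.savez(f"{n}0.npz",**c)
    print(n,c["camera_matrix"].tolist(),np.round(c["extrinsics"],3).tolist(),[k for k in c])
o=get_obs();print(o)
E
```

```text
pics
scene [[621.0726667550539, 0.0, 327.34867496563396], [0.0, 621.0726667550539, 236.3645145115643], [0.0, 0.0, 1.0]] [[0.869, -0.494, -0.018, -0.535], [0.311, 0.518, 0.797, -0.263], [-0.384, -0.698, 0.604, -1.427], [0.0, 0.0, 0.0, 1.0]] ['pixels', 'range_z', 'camera_matrix', 'extrinsics']
side [[480.29804857284114, 0.0, 324.963808828635], [0.0, 480.29804857284114, 235.42307927566625], [0.0, 0.0, 1.0]] [[0.997, 0.072, 0.001, -0.561], [-0.047, 0.647, 0.761, -0.035], [0.054, -0.759, 0.649, -1.351], [0.0, 0.0, 0.0, 1.0]] ['pixels', 'range_z', 'camera_matrix', 'extrinsics']
{'time': 0.1, 'q': array([-1.46851895e+00,  5.28379987e-01,  1.43379030e+00, -3.25703770e-05,
        1.18140179e+00, -1.78499190e-01]), 'joint_velocities': array([ 0.00154694, -0.00140012, -0.00184131,  0.00047738,  0.000602  ,
        0.00012451]), 'joint_torque': array([-3.04892239e-05, -4.40985632e+01, -1.77151537e+01,  6.34804065e-02,
        5.34531777e-02, -4.30133753e-05]), 'position': array([ 0.17318117, -0.60019968,  0.40385984]), 'tool_rot': array([ 9.90160387e-01,  1.39933656e-01,  2.26606380e-05, -9.89565802e-04]), 'ft_force': array([-0.26384075,  0.48146643, -1.16024239]), 'moment': array([-0.05036222,  0.00124036,  0.01015259]), 'grip_force': 0.0, 'grip_width': 0.08693412847072989}
```

View pics/scene0.png

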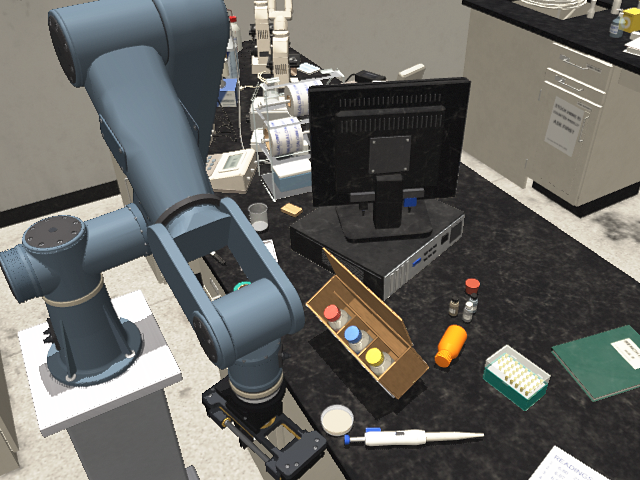

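View pics/side0.png

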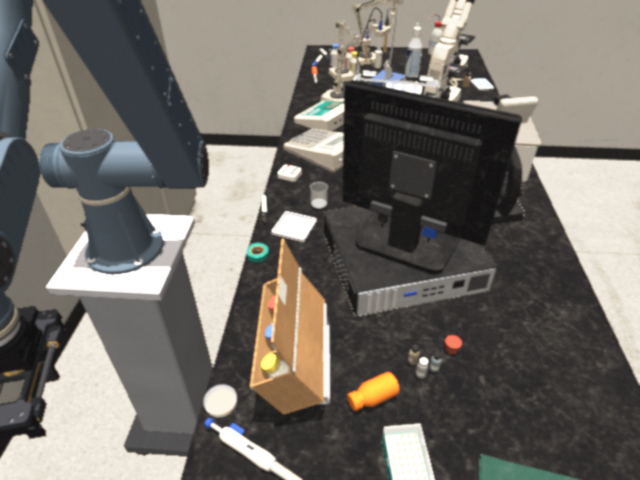

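The scene view shows the yellow cap at (375,356), blue at (352,333) and red at (331,313). In the side view the tray is at (294,227) and the beaker at (319,195). Candidates for the yellow bottle:
- The yellow-capped bottle in the end cell at scene (375,356), which fits the description.
- The orange bottle lying at scene (450,345), a look-alike outside the carton.
- A yellow object at scene (628,20), far off.

I choose the one in the carton.

```bash
cat > h.py <<'E'
import numpy as np,cv2
def load(n): return dict(np.load(n))
def deproj(c,u,v,d):
    K=c["camera_matrix"];E=c["extrinsics"]
    p=np.stack([(u-K[0,2])/K[0,0]*d,-(v-K[1,2])/K[1,1]*d,-d],-1)
    return (p-E[:3,3])@E[:3,:3]
def ray(c,u,v,z):
    E=c["extrinsics"];o=-E[:3,:3].T@E[:3,3]
    d=deproj(c,np.float64(u),np.float64(v),np.float64(1))-o
    return o+d*(z-o[2])/d[2]
def proj(c,p):
    K=c["camera_matrix"];E=c["extrinsics"];q=E[:3,:3]@p+E[:3,3]
    return np.array([K[0,0]*q[0]/-q[2]+K[0,2],K[1,1]*-q[1]/-q[2]+K[1,2]])
def mask(c,lo,hi,box):
    h=cv2.cvtColor(c["pixels"],cv2.COLOR_BGR2HSV);m=cv2.inRange(h,lo,hi)
    k=np.zeros_like(m);x0,y0,x1,y1=box;k[y0:y1,x0:x1]=255
    return m&k
def pts(c,m):
    v,u=np.nonzero((m>0)&(c["range_z"]>0));return deproj(c,u,v,c["range_z"][v,u]),u,v
E
python3 - <<'E'
from h import *
s=load("scene0.npz");d=load("side0.npz")
for n,c,lo,hi,b in [("yel",s,(22,120,120),(34,255,255),(355,335,395,380)),("blu",s,(100,120,80),(125,255,255),(335,318,370,350)),("red",s,(0,130,100),(6,255,255),(315,298,348,330)),
  ("yelS",d,(22,120,120),(34,255,255),(250,345,290,385)),("orangeS",d,(8,150,150),(20,255,255),(340,365,410,415))]:
    m=mask(c,lo,hi,b);p,u,v=pts(c,m);print(n,len(p),u.mean(),v.mean(),np.round(np.median(p,0),4),np.round(p.min(0),3),np.round(p.max(0),3))
m=mask(d,(0,0,170),(180,50,255),(265,205,322,245))
cs,_=cv2.findContours(m,0,2);k=max(cs,key=cv2.contourArea)
r=cv2.minAreaRect(k);print("tray px",r)
hp=cv2.approxPolyDP(cv2.convexHull(k),5,True)[:,0];print(hp.tolist())
for q in hp: print(np.round(ray(d,*q,0.012),4))
p,u,v=pts(d,m);print("tray pts",np.round(np.median(p,0),4),p.min(0),p.max(0))
# beaker region points
m=np.zeros((480,640),np.uint8);m[178:212,305:333]=255
p,u,v=pts(d,m);print("beaker z>.02",np.round(np.percentile(p[p[:,2]>.02],[2,50,98],axis=0),3))
print("beaker ray base",ray(d,319,204,0),"rim",ray(d,319,186,.066))
# lid: corners in scene & side by brown
for c,q in [(s,(327,252)),(s,(411,345)),(d,(283,242)),(d,(327,305))]:
    u,v=q;w=c["range_z"][v-2:v+8,u-4:u+5];print(q,np.round(deproj(c,np.float64(u),np.float64(v),np.float64(np.percentile(w[w>0],20))),3))
# brown points
m=mask(d,(5,60,40),(21,255,255),(245,235,335,415));p,u,v=pts(d,m)
print("brown",np.round(np.percentile(p,[1,50,99],axis=0),3))
E
```

```text
yel 253 374.1660079051383 356.59683794466406 [ 0.4845 -0.4262  0.1144] [ 0.468 -0.442  0.06 ] [ 0.52  -0.381  0.126]
blu 42 355.73809523809524 338.5 [ 0.4804 -0.3613  0.1095] [ 0.467 -0.366  0.1  ] [ 0.494 -0.352  0.127]
red 199 331.61306532663315 312.8492462311558 [ 0.4735 -0.273   0.1138] [ 0.458 -0.288  0.052] [ 0.5   -0.213  0.125]
yelS 167 270.2874251497006 363.6467065868263 [ 0.4897 -0.4303  0.1123] [ 0.465 -0.44   0.078] [ 0.502 -0.382  0.125]
orangeS 612 373.89869281045753 393.27287581699346 [ 0.6921 -0.4292  0.0335] [ 0.64  -0.458 -0.005] [ 0.748 -0.349  0.047]
tray px ((293.79412841796875, 225.3235626220703), (40.503448486328125, 25.951311111450195), 14.03624439239502)
[[285, 211], [316, 219], [303, 240], [272, 232]]
[0.4274 0.1859 0.012 ]
[0.5248 0.1538 0.012 ]
[0.4963 0.056  0.012 ]
[0.4034 0.0845 0.012 ]
tray pts [0.462  0.1298 0.0046] [ 0.35995609  0.06056303 -0.00379265] [0.53459717 0.22988553 0.01887096]
beaker z>.02 [[0.5   0.095 0.021]
 [0.525 0.23  0.049]
 [0.567 0.271 0.09 ]]
beaker ray base [ 5.26282366e-01  2.44942337e-01 -1.11022302e-16] rim [0.52647995 0.24828892 0.066     ]
(327, 252) [ 0.49  -0.228  0.246]
(411, 345) [ 0.539 -0.47   0.16 ]
(283, 242) [ 0.491 -0.223  0.248]
(327, 305) [ 0.583 -0.224  0.061]
brown [[ 0.413 -0.476 -0.002]
 [ 0.522 -0.385  0.11 ]
 [ 0.585  0.014  0.247]]
```

```bash
python3 - <<'E'
from h import *
s=load("scene0.npz")["pixels"][240:405,290:500];d=load("side0.npz")["pixels"][170:415,240:400]
a=cv2.resize(s,None,fx=2,fy=2,interpolation=2);b=cv2.resize(d,None,fx=2,fy=2,interpolation=2)
o=np.zeros((490,740,3),np.uint8);o[:330,:420]=a;o[:490,420:740]=b;cv2.imwrite("pics/crop.png",o)
E
```

```text
(no output)
```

View pics/crop.png

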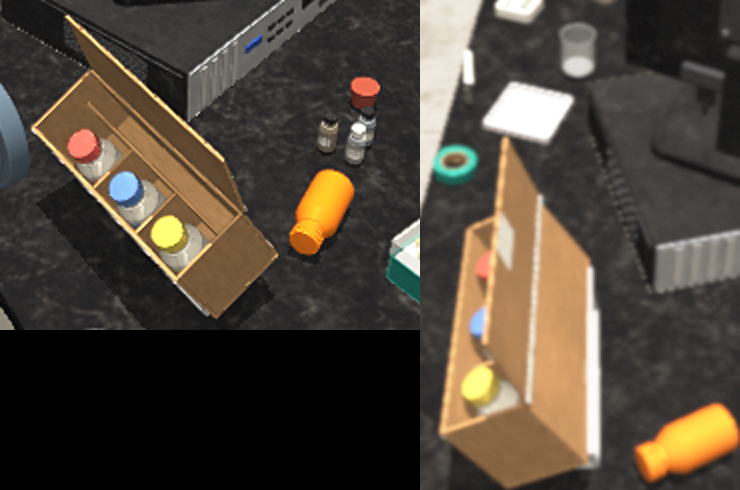

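The crop shows the yellow-capped bottle standing in the carton's end cell, nearest the camera. The orange one lies outside the carton, and the lid stands open over the rear edge. Next I fit the caps and work out the approach.

```bash
cat >> h.py <<'E'
from scipy.spatial.transform import Rotation as R
def go(P,Q,obs):
    """shift (40 mm units) and rotvec in tool axes to reach TCP pos P, rotation Q"""
    r=R.from_quat(obs["tool_rot"]);d=r.inv().apply(np.array(P)-obs["position"])/.04
    print(np.round(d,2).tolist(),np.round((r.inv()*Q).as_rotvec(),3).tolist(),"deg",np.degrees((r.inv()*Q).magnitude()).round(1))
def tool(psi,tilt):
    """tilt: lean of approach toward +x (rad); fingers close along the carton's y"""
    z=np.array([np.sin(tilt),0,-np.cos(tilt)]);y=np.array([0,-1,0]);x=np.cross(y,z)
    return R.from_euler("z",psi)*R.from_matrix(np.stack([x,y,z],1))
E
python3 - <<'E'
from h import *
from rig import *
s=load("scene0.npz");d=load("side0.npz");psi=0.072
for it in range(2):
  res={}
  a=np.array([-.5*np.cos(psi),-.5*np.sin(psi),.866])
  for n,c,lo,hi,b in [("yel",s,(22,100,120),(34,255,255),(355,335,395,380)),("yelS",d,(22,100,120),(34,255,255),(250,345,290,385)),("blu",s,(100,90,80),(125,255,255),(335,318,370,350)),("red",s,(0,110,100),(6,255,255),(315,298,348,330))]:
    p,u,v=pts(c,mask(c,lo,hi,b));p=p[p[:,2]>.09]
    h=p@a;t=np.percentile(h,95);k=p[abs(h-t)<.006];q=np.array(cv2.minEnclosingCircle((k[:,:2]).astype(np.float32))[0])
    res[n]=k.mean(0);print(n,len(k),np.round(k.mean(0),4),np.round(np.percentile(k,[3,97],axis=0),3).tolist())
  e=res["red"]-res["yel"];psi=np.arctan2(-e[0],e[1]);print("psi",psi,np.linalg.norm(e))
O=get_obs();top=res["yel"]
a=np.array([-.5*np.cos(psi),-.5*np.sin(psi),.866]);print("a",a)
s_=np.array([np.cos(psi),np.sin(psi),0])
org=(res["red"]+res["yel"])/2+s_*.0678;print("carton origin",org,"hinge",org[:2]-.0156*s_[:2],.1577)
Q=tool(psi,np.pi/6);P=top+a*(.001+.164+.10)
print("above",P);go(P,Q,O)
E
```

```text
yel 40 [ 0.4634 -0.4462  0.1161] [[0.453, -0.475, 0.109], [0.497, -0.403, 0.134]]
yelS 183 [ 0.4826 -0.4244  0.116 ] [[0.469, -0.438, 0.108], [0.495, -0.41, 0.124]]
blu 141 [ 0.4774 -0.349   0.1166] [[0.465, -0.364, 0.109], [0.489, -0.334, 0.124]]
red 149 [ 0.4726 -0.2707  0.1161] [[0.46, -0.285, 0.108], [0.486, -0.255, 0.124]]
psi -0.05240451996585189 0.17572102952119303
yel 50 [ 0.4666 -0.4405  0.1167] [[0.453, -0.475, 0.109], [0.496, -0.403, 0.133]]
yelS 177 [ 0.4826 -0.4239  0.1161] [[0.469, -0.438, 0.108], [0.495, -0.409, 0.124]]
blu 141 [ 0.4774 -0.3482  0.1166] [[0.465, -0.364, 0.109], [0.489, -0.334, 0.124]]
red 147 [ 0.4728 -0.2702  0.1163] [[0.46, -0.285, 0.108], [0.486, -0.255, 0.124]]
psi -0.036254654296094146 0.17046075660293494
a [-0.49967144  0.01812336  0.866     ]
carton origin [ 0.53747028 -0.35779354  0.11648765] hinge [ 0.52188054 -0.35722809] 0.1577
above [ 0.33421259 -0.43570747  0.34617216]
[5.01, -2.83, 1.45] [-0.085, 0.519, 0.309] deg 35.0
```

The scene mask for yellow picked up stray pixels. The side view agrees with the blue and red caps on height (0.116, as it should be) and on spacing (0.154), so I use that, with psi 0.064.

```bash
cat >> h.py <<'E'
psi=.064;top=np.array([.4826,-.4242,.116]);a=np.array([-.5*np.cos(psi),-.5*np.sin(psi),.866])
E
python3 - <<'E'
from h import *
from rig import *
O=get_obs();Q=tool(psi,np.pi/6);P=top+a*(.165+.09);print(P);go(P,Q,O)
E
```

```text
[ 0.35536103 -0.43235443  0.33683   ]
[5.54, -2.77, 1.68] [-0.059, 0.521, 0.211] deg 32.4
```

{"method": "move_arm", "body": {"commands": [[[1.4,-0.7,0.4,-0.015,0.13,0.053],[2.8,-1.4,0.8,-0.03,0.26,0.105],[4.2,-2.1,1.2,-0.045,0.39,0.16],[5.54,-2.77,1.68,-0.059,0.521,0.211],[5.54,-2.77,1.68,-0.059,0.521,0.211],[5.54,-2.77,1.68,-0.059,0.521,0.211],[5.54,-2.77,1.68,-0.059,0.521,0.211]]], "claw": -0.26}}

```text
time: 0.98
position: [0.355, -0.4341, 0.3381]
tool_rot: [0.965, 0.031, 0.259, -0.006]
ft_force: [0.1, 1.1, 1.0]
grip_width: 0.0549
grip_force: 0.0
```

```bash
python3 - <<'E'
from h import *
from rig import *
O=get_obs();print(O["time"],O["position"],O["grip_width"],O["ft_force"])
Q=tool(psi,np.pi/6);P=top+a*(.165+.09);go(P,Q,O)
c=camera("wrist");np.savez("w1.npz",**c);cv2.imwrite("pics/w1.png",c["pixels"])
p,u,v=pts(c,mask(c,(22,100,120),(34,255,255),(0,0,640,480)));print(len(p))
h=p@a;k=p[abs(h-top@a)<.005];print(len(k),k.mean(0),(k.min(0)+k.max(0))/2,k.max(0)-k.min(0))
E
```

```text
0.975 [ 0.35503078 -0.43407366  0.33807978] 0.05488539034672069 [0.13119606 1.14338978 1.00115234]
[-0.01, -0.04, 0.03] [0.005, 0.0, 0.001] deg 0.3
630
445 [ 0.48136434 -0.4237355   0.11415382] [ 0.48342232 -0.42281822  0.11499548] [0.03137992 0.03366749 0.01762508]
```

View pics/w1.png

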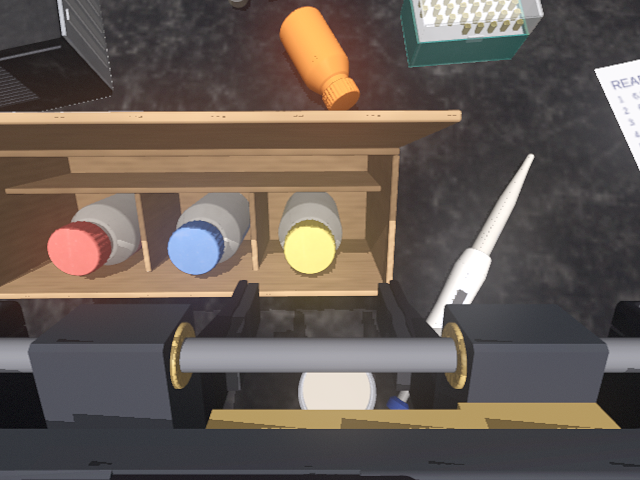

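The wrist view shows the yellow cap at (310,247), clear of the side wall, and its position agrees within about 1 mm. I descend along the cell axis and grip.

{"method": "move_arm", "body": {"commands": [[[0,-0.04,0.8,0.005,0,0],[0,-0.04,1.5,0.005,0,0],[0,-0.04,2.0,0.005,0,0],[0,-0.04,2.27,0.005,0,0],[0,-0.04,2.27,0.005,0,0],[0,-0.04,2.27,0.005,0,0]]]}}

```text
time: 1.78
position: [0.4005, -0.4286, 0.2595]
tool_rot: [0.965, 0.032, 0.259, -0.009]
ft_force: [-0.6, -0.2, 0.1]
grip_width: 0.0546
grip_force: 0.0
```

{"method": "move_arm", "body": {"commands": [[[0,0,0,0,0,0],[0,0,0,0,0,0],[0,0,0,0,0,0],[0,0,0,0,0,0],[0,0,0,0,0,0]]], "claw": 1, "squeeze": 25}}

```text
time: 2.4
position: [0.4005, -0.4278, 0.2594]
tool_rot: [0.965, 0.032, 0.259, -0.01]
ft_force: [-3.7, 2.0, 5.7]
grip_width: 0.0344
grip_force: 25.4
```

```bash
python3 - <<'E'
from h import *
from rig import *
O=get_obs();print(O["position"],top+a*.166,O["grip_width"],O["grip_force"],O["ft_force"])
c=camera("wrist");cv2.imwrite("pics/w2.png",c["pixels"])
E
```

```text
[ 0.40049493 -0.42784463  0.25943189] [ 0.39976993 -0.42950837  0.259756  ] 0.03437899936536943 25.37722595865489 [-3.67878102  2.02532238  5.67579366]
```

View pics/w2.png

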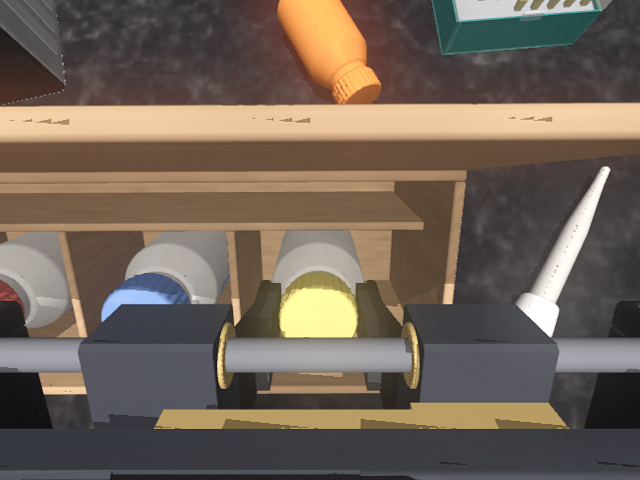

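The pads hold the yellow cap at (318,305), with a width of 34 mm. I lift along the cell.

{"method": "move_arm", "body": {"commands": [[[0,0,-0.4,0,0,0],[0,0,-0.9,0,0,0],[0,0,-1.6,0,0,0],[0,0,-2.3,0,0,0],[0,0,-3.0,0,0,0],[0,0,-3.6,0,0,0],[0,0,-3.6,0,0,0],[0,0,-3.6,0,0,0]]]}}

```text
time: 3.45
position: [0.3284, -0.4331, 0.3835]
tool_rot: [0.966, 0.032, 0.258, -0.01]
ft_force: [0.4, -0.8, -1.0]
grip_width: 0.0342
grip_force: 25.0
```

```bash
python3 - <<'E'
from h import *
from rig import *
O=get_obs();print(O["position"],O["grip_width"],O["grip_force"],O["ft_force"],O["q"])
for P,Q in [((.37,-.42,.55),tool(psi,0)),((.46,.12,.55),tool(psi,0)),((.463,.12,.30),tool(psi,0)),((.463,.12,.30),tool(-.3,0))]: go(P,Q,O)
E
```

```text
[ 0.32842994 -0.43313197  0.38347115] 0.03418385367439321 25.04017276203986 [ 0.41154918 -0.83278022 -0.98800679] [-1.24099139  0.43013893  1.75239229  0.64910926  0.92391791 -0.12697743]
[3.0, -0.27, -3.08] [-0.003, -0.523, 0.002] deg 29.9
[5.7, -13.59, -1.49] [-0.003, -0.523, 0.002] deg 29.9
[2.65, -13.57, 3.96] [-0.003, -0.523, 0.002] deg 29.9
[2.65, -13.57, 3.96] [-0.098, -0.516, 0.357] deg 36.4
```

{"method": "move_arm", "body": {"commands": [[[0.8,-0.07,-0.8,0,-0.1,0],[1.5,-0.13,-1.6,0,-0.24,0],[2.3,-0.2,-2.4,0,-0.38,0],[3.0,-0.27,-3.08,-0.003,-0.523,0.002],[3.0,-0.27,-3.08,-0.003,-0.523,0.002],[3.0,-0.27,-3.08,-0.003,-0.523,0.002],[3.0,-0.27,-3.08,-0.003,-0.523,0.002]]]}}

```text
time: 4.32
position: [0.3699, -0.42, 0.5478]
tool_rot: [0.999, 0.032, -0.001, -0.002]
ft_force: [-0.5, -0.7, -1.4]
grip_width: 0.0346
grip_force: 25.0
```

```bash
python3 - <<'E'
from h import *
from rig import *
O=get_obs();print(O["position"],O["tool_rot"],O["grip_width"],O["q"])
for P in [(.37,.0,.55),(.463,.12,.50),(.463,.12,.31)]: go(P,tool(psi,0),O)
c=camera("side");np.savez("side1.npz",**c);cv2.imwrite("pics/side1.png",c["pixels"])
E
```

```text
[ 0.36988312 -0.41997756  0.54778019] [ 9.99494429e-01  3.17153657e-02 -6.18124664e-04 -2.15425719e-03] 0.03460758202553328 [-1.04861275e+00  3.03287964e-01  1.39859969e+00  9.46529483e-04
  1.44408798e+00  4.58620382e-01]
[0.67, -10.48, -0.01] [-0.004, 0.001, -0.001] deg 0.3
[3.18, -13.32, 1.25] [-0.004, 0.001, -0.001] deg 0.3
[3.19, -13.3, 6.0] [-0.004, 0.001, -0.001] deg 0.3
```

View pics/side1.png

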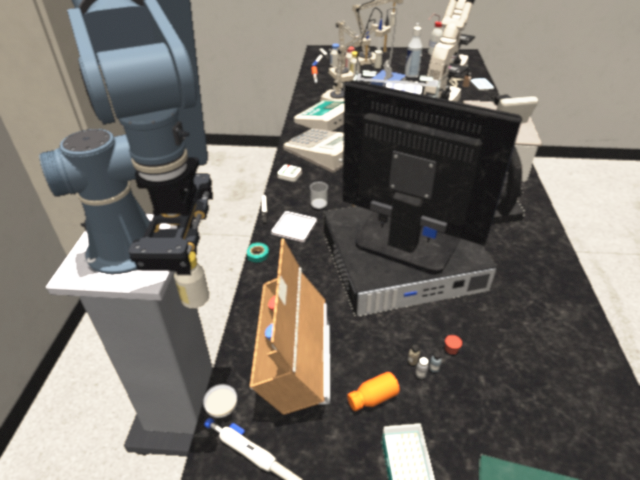

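The bottle hangs upright in the gripper at (190,285), and the carton and lid have not moved. I carry it in front of the monitor.

{"method": "move_arm", "body": {"commands": [[[0.2,-0.7,0,0,0,0],[0.5,-1.9,0,0,0,0],[0.8,-3.2,0,0,0,0],[1.1,-4.5,0,0,0,0],[1.4,-5.8,0,0,0,0],[1.7,-7.1,0,0,0,0],[2.0,-8.4,0,0,0,0],[2.4,-9.8,0,0,0,0],[2.7,-11.2,0,0,0,0],[3.0,-12.4,0.5,0,0,0],[3.19,-13.3,1.25,-0.004,0,0],[3.19,-13.3,1.25,-0.004,0,0]]]}}

```text
time: 5.88
position: [0.4627, 0.1206, 0.497]
tool_rot: [0.999, 0.034, -0.004, 0.002]
ft_force: [-0.7, -0.4, 0.1]
grip_width: 0.0343
grip_force: 25.0
```

{"method": "move_arm", "body": {"commands": [[[0,0,1.2,0,0,0],[0,0,2.4,0,0,0],[0,0,3.6,0,0,0],[0,0,4.3,0,0,0],[0,0,4.6,0,0,0],[0,0,4.6,0,0,0],[0,0,4.6,0,0,0]]]}}

```text
time: 6.75
position: [0.4645, 0.1179, 0.3173]
tool_rot: [0.999, 0.032, 0.002, 0.002]
ft_force: [-0.9, -0.1, -1.3]
grip_width: 0.0338
grip_force: 25.0
```

```bash
python3 - <<'E'
from h import *
from rig import *
O=get_obs();print(O["position"],O["tool_rot"],O["grip_width"],O["q"])
go((.463,.12,.272),tool(psi,0),O)
c=camera("side");cv2.imwrite("pics/side2.png",cv2.resize(c["pixels"][130:290,200:400],None,fx=3,fy=3))
E
```

```text
[0.46454937 0.11790229 0.31733492] [0.99949083 0.03178594 0.00165226 0.0022368 ] 0.03379857521210747 [ 0.01599924  0.47368838  1.87847978 -0.00624792  0.78605947  1.52762031]
[-0.04, -0.06, 1.13] [0.005, -0.003, -0.0] deg 0.3
```

View pics/side2.png

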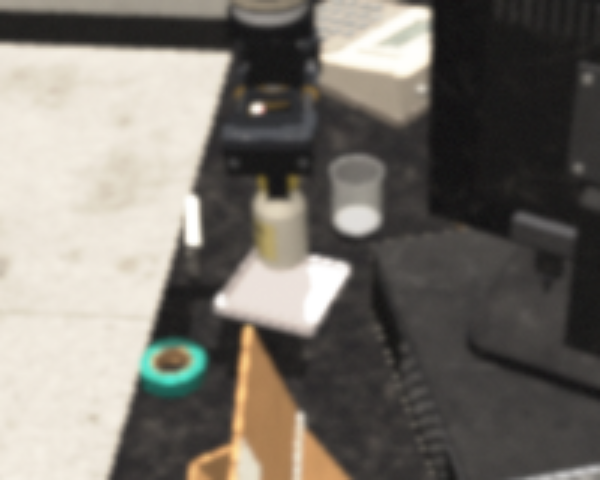

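The bottle hangs over the middle of the tray (crop 280,230), clear of the beaker at (357,195). I lower it gently.

{"method": "move_arm", "body": {"commands": [[[-0.04,-0.06,0.5,0.003,0,0],[-0.04,-0.06,0.85,0.003,0,0],[-0.04,-0.06,1.05,0.003,0,0],[-0.04,-0.06,1.16,0.003,0,0],[-0.04,-0.06,1.16,0.003,0,0],[-0.04,-0.06,1.16,0.003,0,0]]]}}

```text
time: 7.55
position: [0.4623, 0.1203, 0.27]
tool_rot: [0.999, 0.032, 0.001, 0.001]
ft_force: [-0.3, -1.2, -1.9]
grip_width: 0.0342
grip_force: 25.0
```

{"method": "move_arm", "body": {"commands": [[[0,0,0.03,0,0,0],[0,0,0.03,0,0,0],[0,0,0.03,0,0,0]]]}}

```text
time: 7.92
position: [0.4623, 0.1203, 0.2688]
tool_rot: [0.999, 0.032, 0.001, 0.001]
ft_force: [1.1, 0.5, 0.3]
grip_width: 0.0344
grip_force: 25.0
```

{"method": "move_arm", "body": {"commands": [[[0,0,0.04,0,0,0],[0,0,0.04,0,0,0],[0,0,0.04,0,0,0]]]}}

```text
time: 8.3
position: [0.4624, 0.1204, 0.2686]
tool_rot: [0.999, 0.032, 0.001, 0.001]
ft_force: [-1.9, 0.8, 14.6]
grip_width: 0.0344
grip_force: 25.8
```

The force shows it has touched down. I release and retreat straight up.

{"method": "move_arm", "body": {"commands": [[[0,0,-0.03,0,0,0],[0,0,-0.03,0,0,0],[0,0,-0.03,0,0,0],[0,0,-0.03,0,0,0]]], "claw": -0.3}}

```text
time: 8.8
position: [0.4623, 0.1203, 0.2682]
tool_rot: [0.999, 0.032, 0.0, 0.001]
ft_force: [0.8, -0.1, 4.7]
grip_width: 0.0557
grip_force: 2.1
```

{"method": "move_arm", "body": {"commands": [[[0,0,-0.3,0,0,0],[0,0,-1,0,0,0],[0,0,-2,0,0,0],[0,0,-3.5,0,0,0],[0,0,-5,0,0,0],[0,0,-6,0,0,0],[0,0,-6.5,0,0,0],[0,0,-6.5,0,0,0]]]}}

```text
time: 9.8
position: [0.4617, 0.1207, 0.5299]
tool_rot: [0.999, 0.032, 0.002, 0.001]
ft_force: [-0.8, 0.8, -0.9]
grip_width: 0.0569
grip_force: 0.0
```

```bash
python3 - <<'E'
from h import *
from rig import *
O=get_obs();print(O["position"],O["q"])
c=camera("side");np.savez("side3.npz",**c)
o=cv2.resize(c["pixels"][130:330,200:420],None,fx=2.5,fy=2.5);cv2.imwrite("pics/side3.png",o)
# lid pose: brown points on the outer face, in the plane of the carton's section
m=mask(c,(5,40,60),(24,255,255),(255,238,330,400));p,u,v=pts(c,m)
hx=np.array([.530,-.344,.1577]);ex=np.array([np.cos(psi),np.sin(psi),0]);ey=np.array([-np.sin(psi),np.cos(psi),0])
X=(p-hx)@ex;Y=(p-hx)@ey;Z=p[:,2]-.1577
for z0 in np.arange(-.06,.10,.02):
    k=(abs(Z-z0)<.004)&(abs(Y)<.125);print(round(z0,2),k.sum(),np.round(np.percentile(X[k],[50,90]),4) if k.sum()>3 else "",np.round([Y[k].min(),Y[k].max()],3) if k.sum() else "")
k=Z>.05;print("lid y",Y[k].min(),Y[k].max(),"zmax",Z.max())
E
```

```text
[0.46174623 0.12069896 0.52985372] [ 2.13174688e-02  1.84076752e-01  1.61322662e+00 -1.42488280e-03
  1.34009906e+00  1.52831689e+00]
-0.06 500 [-0.0687  0.0335] [-0.123  0.124]
-0.04 268 [0.0199 0.0223] [-0.125  0.123]
-0.02 248 [0.0088 0.0109] [-0.125  0.124]
0.0 44 [0.0014 0.0028] [-0.116  0.114]
0.02 187 [-0.0059 -0.0043] [-0.124  0.125]
0.04 187 [-0.0132 -0.0117] [-0.122  0.123]
0.06 182 [-0.0205 -0.019 ] [-0.125  0.124]
0.08 188 [-0.028  -0.0264] [-0.124  0.124]
lid y -0.12986896807122555 0.1356219380816021 zmax 0.09242437645509793
```

View pics/side3.png

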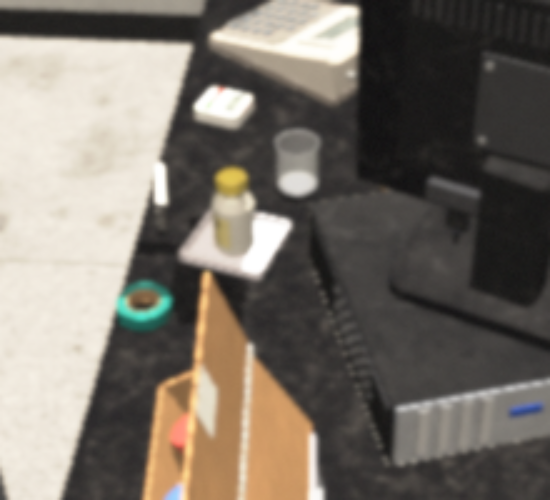

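The bottle stands upright in the tray (cap at crop 232,180), and the beaker is where it was. The lid's outer face leans 20 degrees from vertical, so theta is about 1.745. Now the lid path.

```bash
cat >> h.py <<'E'
H=np.array([.528,-.344,.1577]);ex=np.array([np.cos(psi),np.sin(psi),0]);ez=np.array([0,0,1.])
def lidtcp(th,r=.08,extra=0.):
    s=.866*ex+.5*ez;aa=-.5*ex+.866*ez
    l=-s*np.cos(th)+aa*np.sin(th);n=aa*np.cos(th)+s*np.sin(th)
    return H+r*l+n*(.004+.0095*abs(n@ex)+extra)+ez*.182
E
python3 - <<'E'
from h import *
from rig import *
O=get_obs();Q=tool(psi,0)
S=lidtcp(1.745,extra=.025);print(S)
go((.46,-.30,.53),Q,O);go((S[0],S[1],.53),Q,O);go(S,Q,O)
for th in [1.745,1.6,1.4,1.2,1.0,.8,.6,.4,.2,.1,0,-.04]:
    w=Q.inv().apply(lidtcp(th)-S)/.04;print(th,np.round(w,2).tolist())
E
```

```text
[ 0.53622975 -0.34347258  0.42784767]
[-0.71, 10.49, -0.03] [0.001, -0.001, 0.0] deg 0.1
[1.12, 11.7, -0.02] [0.001, -0.001, 0.0] deg 0.1
[1.12, 11.7, 2.53] [0.001, -0.001, 0.0] deg 0.1
1.745 [-0.59, -0.0, 0.21]
1.6 [-0.88, 0.0, 0.3]
1.4 [-1.27, -0.0, 0.49]
1.2 [-1.61, 0.0, 0.76]
1.0 [-1.89, -0.0, 1.1]
0.8 [-2.09, -0.0, 1.5]
0.6 [-2.19, -0.0, 1.93]
0.4 [-2.21, -0.0, 2.32]
0.2 [-2.16, -0.0, 2.67]
0.1 [-2.11, -0.0, 2.85]
0 [-2.05, 0.0, 3.01]
-0.04 [-2.02, -0.0, 3.08]
```

{"method": "move_arm", "body": {"commands": [[[-0.1,1.3,0,0,0,0],[-0.2,2.7,0,0,0,0],[-0.3,4.1,0,0,0,0],[-0.4,5.5,0,0,0,0],[-0.5,6.9,0,0,0,0],[-0.6,8.3,0,0,0,0],[-0.7,9.6,0,0,0,0],[-0.5,10.6,0,0,0,0],[0.3,11.3,0,0,0,0],[1.12,11.7,0,0,0,0],[1.12,11.7,0,0,0,0],[1.12,11.7,0,0,0,0]]], "claw": 1}}

```text
time: 11.35
position: [0.5362, -0.3431, 0.5268]
tool_rot: [0.999, 0.032, -0.002, -0.001]
ft_force: [0.1, 0.7, 0.4]
grip_width: 0.0003
grip_force: 0.0
```

{"method": "move_arm", "body": {"commands": [[[0,0,1,0,0,0],[0,0,2,0,0,0],[0,0,2.55,0,0,0],[0,0,2.55,0,0,0],[0,0,2.55,0,0,0]]]}}

```text
time: 11.98
position: [0.5366, -0.3436, 0.4281]
tool_rot: [0.999, 0.032, 0.001, 0.001]
ft_force: [0.1, -0.5, -0.3]
grip_width: 0.0007
grip_force: 0.0
```

```bash
python3 - <<'E'
from h import *
from rig import *
O=get_obs();print(O["position"],O["ft_force"],O["grip_width"]);go(lidtcp(1.745,extra=.025),tool(psi,0),O)
c=camera("side");o=cv2.resize(c["pixels"][130:430,180:420],None,fx=2,fy=2);cv2.imwrite("pics/side4.png",o)
E
```

```text
[ 0.53657248 -0.3435889   0.42810283] [ 0.10122598 -0.54346508 -0.29315067] 0.0006560468415352854
[-0.01, -0.0, 0.01] [0.003, -0.001, 0.0] deg 0.2
```

View pics/side4.png

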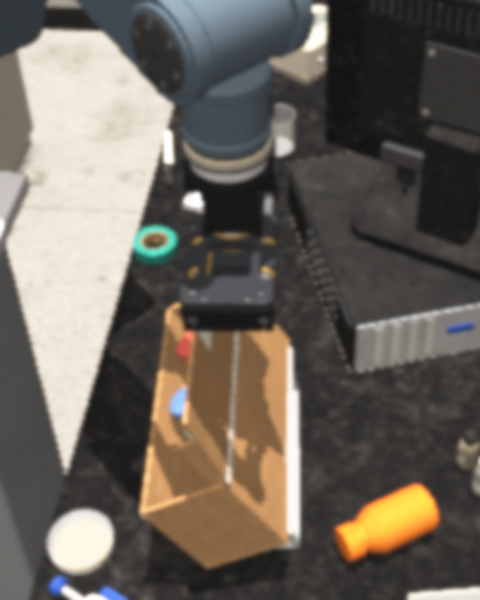

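The gripper stands above and behind the lid (crop 230,300), closed and clear of it. I sweep along the arc.

{"method": "move_arm", "body": {"commands": [[[-0.59,0,0.21,0,0,0],[-0.88,0,0.3,0,0,0],[-1.08,0,0.39,0,0,0],[-1.27,0,0.49,0,0,0],[-1.45,0,0.62,0,0,0],[-1.61,0,0.76,0,0,0],[-1.76,0,0.92,0,0,0],[-1.89,0,1.1,0,0,0],[-2.0,0,1.3,0,0,0],[-2.09,0,1.5,0,0,0],[-2.15,0,1.71,0,0,0],[-2.19,0,1.93,0,0,0]]]}}

```text
time: 13.52
position: [0.4492, -0.3494, 0.349]
tool_rot: [0.999, 0.032, 0.0, 0.001]
ft_force: [0.1, 0.5, -0.1]
grip_width: 0.0004
grip_force: 0.2
```

{"method": "move_arm", "body": {"commands": [[[-0.01,0,0.2,0,0,0],[-0.02,0,0.39,0,0,0],[0,0,0.57,0,0,0],[0.03,0,0.74,0,0,0],[0.08,0,0.92,0,0,0],[0.1,0,1.0,0,0,0],[0.1,0,1.0,0,0,0],[0.1,0,1.0,0,0,0]]]}}

```text
time: 14.52
position: [0.4533, -0.3492, 0.3096]
tool_rot: [0.999, 0.032, 0.0, 0.001]
ft_force: [0.0, -0.2, -0.0]
grip_width: 0.0003
grip_force: 0.0
```

```bash
cat > lid.py <<'E'
from h import *
from rig import *
O=get_obs();print(O["time"],O["position"],O["ft_force"]);go(lidtcp(0),tool(psi,0),O)
c=camera("side");np.savez("lid.npz",**c)
m=mask(c,(5,40,60),(24,255,255),(225,238,330,420));p,u,v=pts(c,m)
ey=np.array([-np.sin(psi),np.cos(psi),0]);X=(p-H)@ex;Y=(p-H)@ey;Z=p[:,2]-H[2]
k=(X<.0)&(X>-.08)&(abs(Y)<.12)&(Z>-.08)&(Z<.08)
for x0 in [-.07,-.06,-.05,-.04,-.03,-.02,-.01]:
    j=k&(abs(X-x0)<.003);print(x0,j.sum(),np.round(np.median(Z[j]),4),"shut:",round(x0*.577+.0046,4))
E
python3 lid.py
```

```text
14.525 [ 0.45332367 -0.34918516  0.30962885] [ 0.02767543 -0.18017778 -0.04972515]
[0.03, -0.01, 0.06] [0.001, -0.0, 0.0] deg 0.1
-0.07 115 -0.0349 shut: -0.0358
-0.06 112 -0.029 shut: -0.03
-0.05 214 -0.0228 shut: -0.0243
-0.04 350 -0.0167 shut: -0.0185
-0.03 264 -0.012 shut: -0.0127
-0.02 273 -0.0062 shut: -0.0069
-0.01 203 -0.0014 shut: -0.0012
```

The lid is nearly shut. I press until the force shows it is seated.

{"method": "move_arm", "body": {"commands": [[[0.02,0,0.04,0,0,0],[0.03,0,0.08,0,0,0],[0.03,0,0.08,0,0,0],[0.03,0,0.08,0,0,0]]]}}

```text
time: 15.08
position: [0.4545, -0.3492, 0.3074]
tool_rot: [0.999, 0.032, 0.0, 0.001]
ft_force: [-1.9, 0.8, 7.3]
grip_width: 0.0006
grip_force: 3.2
```

{"method": "move_arm", "body": {"commands": [[[0,0,0.03,0,0,0],[0,0,0.03,0,0,0],[0,0,0.03,0,0,0]]]}}

```text
time: 15.45
position: [0.4545, -0.3491, 0.3072]
tool_rot: [0.999, 0.032, 0.0, 0.001]
ft_force: [-3.3, 1.6, 11.6]
grip_width: 0.0007
grip_force: 5.8
```

{"method": "move_arm", "body": {"commands": [[[0,0,0.04,0,0,0],[0,0,0.04,0,0,0],[0,0,0.04,0,0,0]]]}}

```text
time: 15.82
position: [0.4545, -0.3491, 0.3069]
tool_rot: [0.999, 0.032, 0.001, 0.002]
ft_force: [-4.9, 3.8, 18.7]
grip_width: 0.0006
grip_force: 9.4
```

{"method": "move_arm", "body": {"commands": [[[0,0,-0.5,0,0,0],[0,0,-1.5,0,0,0],[0,0,-3,0,0,0],[-0.5,0.5,-4.5,0,0,0],[-1,1.5,-5,0,0,0],[-1,3,-5,0,0,0],[-1,4,-5,0,0,0],[-1,4,-5,0,0,0]]]}}

```text
time: 16.82
position: [0.4241, -0.5139, 0.5027]
tool_rot: [1.0, 0.031, 0.0, 0.001]
ft_force: [-0.3, -0.1, 0.6]
grip_width: 0.0004
grip_force: 0.0
```

```bash
python3 lid.py; python3 - <<'E'
import cv2
from h import *
c=load("lid.npz");cv2.imwrite("pics/final.png",cv2.resize(c["pixels"][150:430,200:440],None,fx=2.1,fy=2.1))
E
```

```text
16.825 [ 0.42407151 -0.51387249  0.50271412] [-0.30026159 -0.07606111  0.61371174]
[1.01, -4.08, 4.88] [0.002, -0.0, -0.003] deg 0.2
-0.07 195 -0.0354 shut: -0.0358
-0.06 195 -0.0298 shut: -0.03
-0.05 258 -0.0242 shut: -0.0243
-0.04 260 -0.0183 shut: -0.0185
-0.03 268 -0.0124 shut: -0.0127
-0.02 269 -0.0068 shut: -0.0069
-0.01 199 -0.0014 shut: -0.0012
```

View pics/final.png

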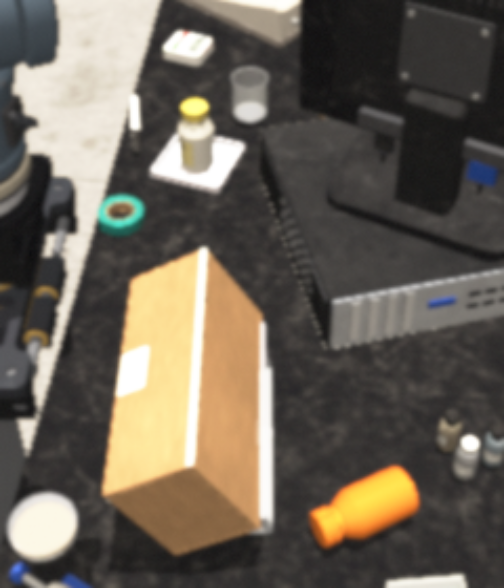

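The lid is shut (crop 160,370) and its measured plane is within 0.4 mm of the shut plane. The yellow bottle stands upright in the tray (195,135), the beaker at (249,95) is undisturbed, and the arm is clear.

```bash
python3 -c "
from rig import *
print(hand_in())"
```

```text
the job is handed in; nothing more can be done
None
```

The yellow-capped bottle is standing upright in the spill tray, the carton lid is folded shut with the other two bottles left in their cells, the beaker is undisturbed, and the job was handed in at about 17 s.

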